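# Close the valve box and refit a valve handle

### The arm

A 7-joint arm with a two-finger parallel gripper is mounted at the origin on the work surface. World frame = base frame: x ahead of the robot, y to its left, z up, the work surface at z = 0. Lengths are in m, angles in rad, forces in N, time in s.
With the tool pointing down it reaches from about 0.35 to 0.9 m from the base axis. Payload 8.1 kg.
Tool frame: the origin (TCP) lies midway between the tips of the shut fingers; the grasp point (between the pads) lies 19 mm behind it; x points along the fingers, z is the direction in which the jaws open and shut, and the axes are right-handed (so a half turn about x gives the same grasp; the last joint's range is limited). The gripper opens to 92 mm and grips with 3 to 60 N. Pads are 19 mm wide; open, the fingers measure 130 mm over their backs; the gripper's body (75 mm by 190 mm) begins 47 mm behind the grasp point.
Start: joints at [-1.439, 0.434, 0.025, 1.573, -0.012, 1.134, -0.075], TCP at [0.145, 0.608, 0.227] pointing down, gripper open.
Joint ranges: [-2.62, 2.62], [-0.44, 2.09], [-1.27, 1.32], [0.08, 2.57], [-1.32, 4.46], [0.12, 2], [-2.74, 2.74]. Speed limits (rad/s): [2.22, 2.22, 3.01, 3.01, 3.14, 3.14, 3.14].

### API

Orientations are given as a rotation vector (axis times angle).
In Python, from cell import arm gives the robot as it stands. The module is installed in compiled form; this text tells all that it offers.
- The arm moves only by the tool move_arm, never from a script. Its argument "steps" is text: rows parted by semicolons, each of 5 numbers parted by spaces: the shift along the tool's x, y, z in m, then the turn about the tool's x in rad, then the closure in counts, from 0 (fully open) to 255 (shut). A call has 1 to 10 rows; each row is the pose to reach, as a shift and turn from the pose commanded when the call began, along the tool's axes at that moment; what a row does not reach only later rows make up. A row lasts 1/12 s, in which the tool goes at most 41.7 mm and 7.16 degrees, less where a joint would pass 70% of its speed; a pose out of reach is approached as far as the arm can. A call with a gripper value outside its range is refused whole. The fingers move at their own pace and stop on an object; "squeeze" is the grip in N (left out, the last holds). Time passes only in rows, so rows that repeat a pose let the fingers close. It gives the time, the measured TCP pose, the force and the opening at its end, in the units of the state.
- arm.observe(): the state, without advancing time (a new reading comes with each control period).
- arm.get_image(name): name is "side" or "top"; returns a dict with "img" (420x560x3 uint8, blue, green, red), "z_map" (420x560 float32, m along the optical axis (not along the pixel's ray), 0 where there is no reading), "vfov" (degrees; the focal length in pixels is half the picture's height over the tangent of half this angle, whatever the lens; pixels are square), "cx", "cy" (the principal point, pixels), "k1" (the pictures are not rectified: a ray, as slopes to the right and down, at radius r is drawn at 1 + k1 r^2 times it, then the intrinsics apply), "extrinsics" (4x4, takes a point from camera to world coordinates). Camera axes: x right, y up, looking along -z (the intrinsics and any distortion apply to the point x, -y, -z); pixel columns grow to the right and rows downward; lengths in m; the calibration is good to about 2 mm. A picture is of the moment at which its call begins.
- arm.sign_off(): hands the job in, once; it reports no verdict.
The state is a dict: "clock": time; "joints": joint angles; "dq": joint speeds; "joint_efforts": joint torques, N m; "position": TCP position; "ee_rot": TCP orientation; "force": force on the tool from outside, world axes, zero at the start; "ft_torque": the same for the moment, N m; "width": opening from 0.0 (shut) to 1.0 (fully open).
Only numpy, scipy, OpenCV 4.12 (cv2) and the standard library are available. Lean on these libraries where they do the work, as an engineer would, in place of code of your own. Each camera call takes 0.05 s, during which the arm holds its last target.

### The job

Finish closing up the white valve box: turn the black turnbutton on its near rim across the edge of the clear hatch so that the hatch is secured, then fit the loose black valve handle onto the bare D-shaped valve stem, its flat matched to the stem's, and push it fully home against the shoulder. Finish while still gripping the handle and pressing it firmly down, so that its grub screw can be tightened. Keep the hatch shut, do not turn the valve, and leave the other parts on the table where they are.

Things in the scene. Friction and masses are not known exactly. Their poses are not given: they have to be found in the camera images.
- valve_box: White box fixed on the table; origin under it, at table height; it reaches x -125 to +115, y -140 to +140 mm, 110 mm high. +x points to the far side, where the hatch is hinged. Its near rim is a flange 35 mm wide, top at 116 mm. Pipe stubs of 40 to 50 mm diameter, axis 45 mm high, stick out 42 mm from the far wall (two) and the +y wall (one).
- hatch (a joint): Clear acrylic hatch, 6 mm thick, its top 116 mm above the table, hinged along the box's far edge. It lies shut at 0 rad at the start, held only by its weight (0.4 kg); positive is open. The two valve stems stand up through holes in it.
- turnbutton (a joint): Angle of the turnbutton in rad: 0 = along the hatch's edge (off the hatch), pi/2 = square across the edge (hatch secured), stop at 1.6. It grows anticlockwise seen from above, starts between 0 and 0.4, turns with light friction of 0.06 Nm and stays where it is left.
- wing (a point): Grip point of the turnbutton, on its vertical pivot, at its top (149.5 mm above the table). Black bar 64 long, 16 wide, top at 125.5 mm, with an upright wing 44 long, 10 thick, 24 high; both centred on the pivot. x runs along bar and wing, z up. The pivot stands mid-way along the near flange, 17.5 mm before the hatch's edge.
- stem_seat (a point): Centre of the bare stem's shoulder, 120 mm above the table (4 mm over the hatch). From here the stem stands 18 mm up: light-metal bar, 16 mm diameter, one flat 4 mm from its axis, tip chamfered 2 mm. z: its axis, up; x: out through the flat. It is in one of the box's two valve places, 20 mm in x and +60 or -60 mm in y from the box's origin.
- stem (a joint): Turn of the bare valve stem from how it was found, rad; 0 at the start. The valve is stiff (0.8 Nm).
- bonnet: The fixed neck of the valve with the bare stem, carrying the stem: a hexagonal nut below a round shoulder of 26 mm diameter that comes up through the hatch. Origin on the stem's axis at table height.
- fitted_valve: The box's other valve, which has the same black handle on already (fixed; handle from 120 to 174 mm above the table). Origin on its axis at table height, its pointed nose along +x.
- handle: Loose black valve handle, about 90 g, upright on the table; origin at the centre of its underside. Hub 40 mm across, 24 high; on it an upright grip 12 thick, from 24 to 54 mm height, blunt tail at x -30, pointed nose at x +48 (tapers from x +34; a brass grub screw on the hub is on this side). Seated on the shoulder, its origin is at stem_seat, x axes alike.
- socket (a point): Mouth of the handle's D-shaped socket, at the handle's origin, same axes: opens downward, 17.4 mm diameter, 20 mm deep, flat 4.7 mm from the axis on the nose (+x) side. It goes onto the stem only with the nose pointing out over the stem's flat, within about 5 degrees when centred, 12 with all its play taken up; the other way round it stops high.
- elbow: Loose red pipe elbow, arms 36 mm from its origin along +x and +y, 45 mm high; a bystander.
- tee: Loose grey pipe tee, 80 mm along x, branch 36 mm to +y, 45 mm high; a bystander.
- union_nut: Loose grey ribbed ring nut, 66 mm across, 28 mm high; a bystander.
- handwheel: Loose black round spoked handwheel, 72 mm across, 22 mm high; a bystander, not the handle to fit.
- grease_jar: Loose white jar, 58 mm across, 48 mm high; a bystander.
- reducer: Loose grey stepped pipe reducer, 52 mm across, 56 mm high; a bystander.
- driver: Loose screwdriver, 180 mm along x, 26 mm thick, black handle, lying before the box; a bystander.
Not all that is in view belongs to the job. Leave any turquoise look-alike of the handle alone.

How it is judged:
By the outcome, as a careful person would: the job done as asked, in the order asked, and still so for the second after the job is handed in, while the arm keeps its last pose, push and grip.
It also fails if it takes over 64 s, if anything falls off the work surface, if the arm or the gripper's body presses on something with over 40 N, if the wrist force passes 120 N, or if a joint passes its speed limit or range.

## Working session

There is one attempt and no reset: what is moved stays moved. The work goes in short steps, Python scripts to look and compute and a tool call to move; the robot and the scene stay as the last step left them, time stands still between calls to the robot, and variables do not carry over. Pictures are saved under pics/ and viewed, and the job is handed in when it is done.

Besides the shell and the picture viewer there is one more tool, called after "Call:" in YAML: its name, and indented under it one key for each argument. move_arm: Moves the arm, as the interface text tells. Its arguments: {"type":"object","properties":{"steps":{"type":"string"},"squeeze":{"type":"number"}},"required":["steps"]}

```bash
mkdir -p pics
cat > h.py <<'E'
import numpy as np, cv2
from cell import arm
from scipy.spatial.transform import Rotation as R
def snap(name,fn=None):
    d=arm.get_image(name)
    np.savez('last_%s.npz'%name,**{k:np.asarray(v) for k,v in d.items()})
    if fn: cv2.imwrite('pics/'+fn,d['img'])
    return d
def load(name):
    z=np.load('last_%s.npz'%name); return {k:z[k] for k in z}
def K(d):
    f=210/np.tan(np.radians(float(d['vfov']))/2)
    return f,float(d['cx']),float(d['cy']),float(d['k1'])
def cloud(d):
    f,cx,cy,k1=K(d)
    v,u=np.mgrid[0:420,0:560].astype(float)
    xd=(u-cx)/f; yd=(v-cy)/f
    x,y=xd.copy(),yd.copy()
    for _ in range(20):
        s=1+k1*(x*x+y*y); x=xd/s; y=yd/s
    Z=d['z_map'].astype(float)
    P=np.stack([x*Z,-y*Z,-Z],-1)
    E=d['extrinsics']
    W=P@E[:3,:3].T+E[:3,3]
    W[Z==0]=np.nan
    return W
def rayplane(d,u,v,z):
    f,cx,cy,k1=K(d)
    xd=(u-cx)/f; yd=(v-cy)/f; x,y=xd,yd
    for _ in range(20):
        s=1+k1*(x*x+y*y); x=xd/s; y=yd/s
    E=d['extrinsics']; r=E[:3,:3]@np.array([x,-y,-1]); o=E[:3,3]
    return o+r*(z-o[2])/r[2]
def proj(d,p):
    f,cx,cy,k1=K(d); E=d['extrinsics']
    q=E[:3,:3].T@(np.asarray(p,float)-E[:3,3]); x=q[0]/-q[2]; y=-q[1]/-q[2]
    s=1+k1*(x*x+y*y); return cx+f*x*s, cy+f*y*s
E
python3 - <<'E'
from h import *
for n in('side','top'):
    d=snap(n,n+'0.png'); print(n,K(d),d['extrinsics'].round(3).tolist())
print(arm.observe())
E
```

```text
side (np.float64(481.090898647516), 276.92878175358885, 210.8683014270078, -0.04492680397513745) [[0.991, 0.053, -0.123, 0.319], [-0.133, 0.497, -0.857, -1.224], [0.016, 0.866, 0.5, 0.856], [0.0, 0.0, 0.0, 1.0]]
top (np.float64(487.43776596266997), 278.2120608733165, 208.55493286669437, -0.07719957603444767) [[0.009, 0.986, -0.165, 0.304], [-1.0, 0.009, 0.003, 0.034], [0.004, 0.165, 0.986, 1.297], [0.0, 0.0, 0.0, 1.0]]
{'clock': 0.1, 'joints': array([-1.43863981,  0.43515068,  0.02502156,  1.57400638, -0.01161694,
        1.13402546, -0.07510969]), 'dq': array([ 0.00143512, -0.00150703,  0.00157346, -0.00298388,  0.00086868,
        0.00241458, -0.00015112]), 'joint_efforts': array([ 3.59942518e-03, -6.69121885e+01,  9.88122895e-01, -3.15143716e+01,
       -6.05147146e-02,  3.73578980e-02,  5.04958302e-05]), 'position': array([0.14534398, 0.60738347, 0.22602554]), 'ee_rot': array([-1.03543377,  1.31226835,  1.03376775]), 'force': array([-0.15015862,  0.07562433, -0.21708355]), 'ft_torque': array([ 0.08265106,  0.00844637, -0.0218907 ]), 'width': 1.0017953527986496}
```

View pics/side0.png

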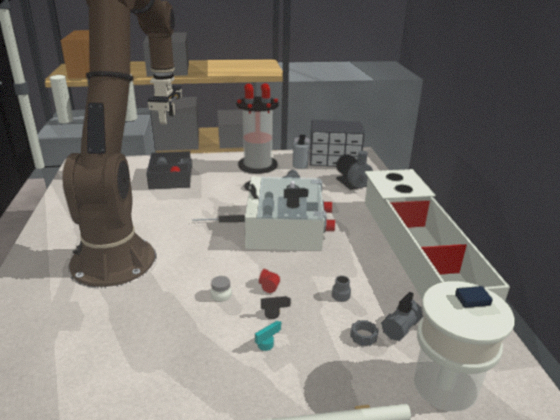

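View pics/top0.png

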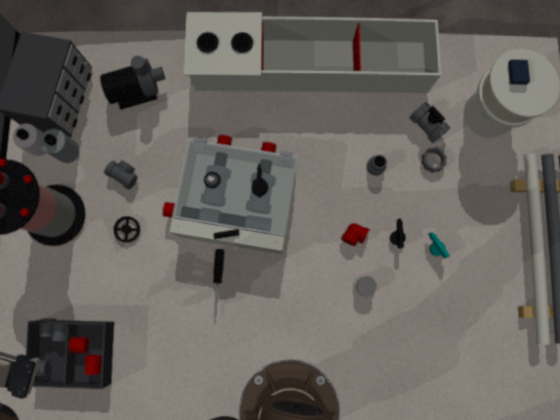

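The top view shows the box at about (235,195), the bare stem at (212,180) and the turnbutton at (227,234). Things that could be taken for the handle:
- black loose handle (398,234)
- turquoise look-alike (439,245)
- fitted handle (260,183)
- handwheel (126,229)
- black tee-like part (430,120)

I choose (398,234) and will check it in close crops.

Run:
```python
from h import *
d=load('top'); im=d['img']
a=cv2.resize(im[130:260,160:305],None,fx=4,fy=4,interpolation=cv2.INTER_CUBIC)
a=cv2.convertScaleAbs(a,alpha=1.7,beta=20)
cv2.imwrite('pics/c1.png',a)
b=cv2.resize(im[205:270,370:460],None,fx=7,fy=7,interpolation=cv2.INTER_CUBIC)
cv2.imwrite('pics/c2.png',cv2.convertScaleAbs(b,alpha=1.7,beta=20))
s=load('side')['img']
b=cv2.resize(s[160:260,180:350],None,fx=4.5,fy=4.5,interpolation=cv2.INTER_CUBIC)
cv2.imwrite('pics/c3.png',cv2.convertScaleAbs(b,alpha=1.3,beta=10))
W=cloud(d)
m=np.isfinite(W[...,2])
print(m.mean())
# heights around
for n,(u,v) in dict(handle=(398,234),stem=(212,180),wing=(227,234),flange=(260,240),hatch=(236,160),table=(330,300),fitted=(260,183)).items():
    print(n,W[v,u].round(4), np.nanmax(W[v-6:v+7,u-6:u+7,2]).round(4))
```

```text
0.9961989795918368
handle [ 0.4492 -0.2804  0.051 ] 0.061
stem [0.5671 0.1917 0.1401] 0.1425
wing [0.4341 0.1506 0.1513] 0.1555
flange [0.4242 0.0735 0.1164] 0.1228
hatch [0.6239 0.1364 0.1172] 0.1221
table [ 0.2793 -0.1086 -0.0009] 0.0062
fitted [0.5539 0.0737 0.1706] 0.179
```

View pics/c1.png

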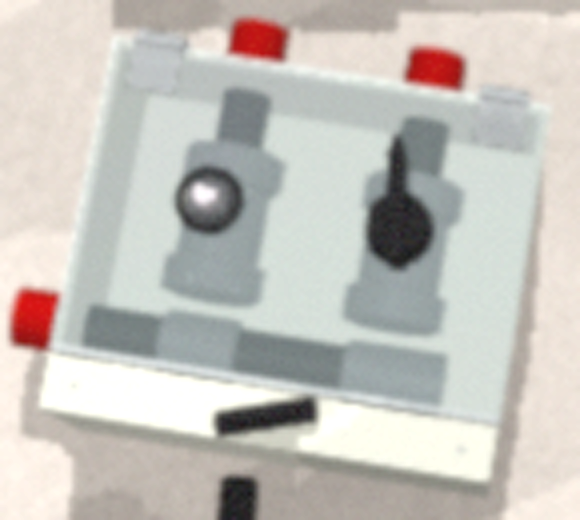

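View pics/c2.png

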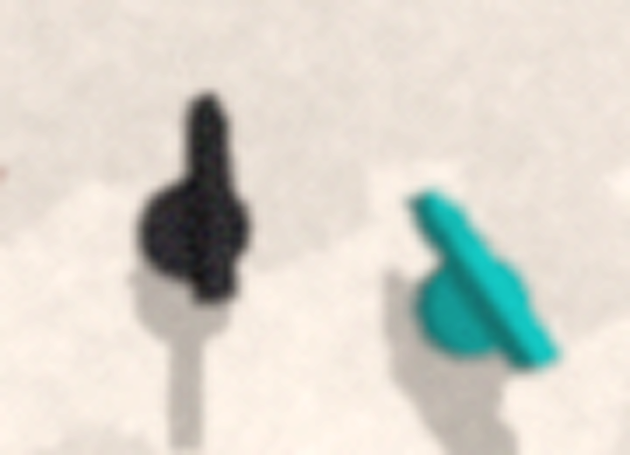

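View pics/c3.png

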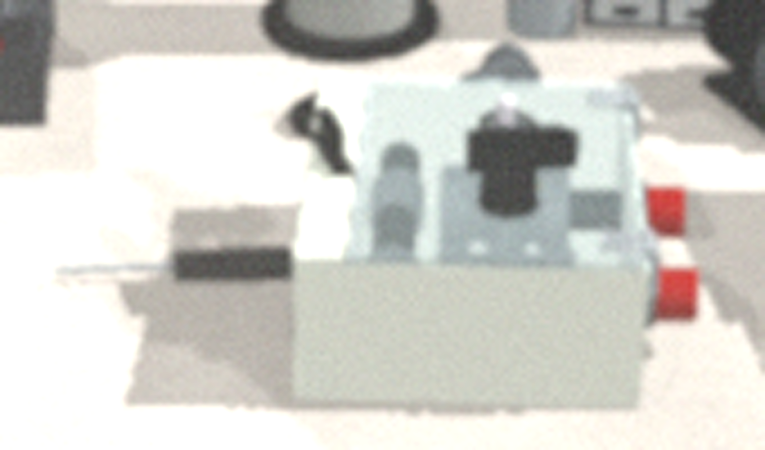

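Run:
```python
from h import *
for n in('top','side'):
    L=[arm.get_image(n) for _ in range(10)]
    d=dict(L[0]); d['img']=np.mean([x['img'].astype(float) for x in L],0).astype(np.float32)
    z=np.array([x['z_map'] for x in L]); z[z==0]=np.nan
    d['z_map']=np.nan_to_num(np.nanmedian(z,0))
    np.savez('avg_%s.npz'%n,**{k:np.asarray(v) for k,v in d.items()})
def up(im,v0,v1,u0,u1,f,fn,a=1.):
    c=np.clip(im[v0:v1,u0:u1]*a,0,255).astype(np.uint8)
    cv2.imwrite('pics/'+fn,cv2.resize(c,None,fx=f,fy=f,interpolation=cv2.INTER_NEAREST))
t=np.load('avg_top.npz'); s=np.load('avg_side.npz')
up(t['img'],168,194,198,228,20,'d1.png',1.5)
up(s['img'],175,215,270,315,14,'d2.png',1.3)
W=cloud({k:t[k] for k in t})
np.set_printoptions(linewidth=220)
print((W[172:190,203:222,2]*1000).round(0).astype(int))
```

```text
[[117 117 117 115 116 119 118 119 118 119 119 119 119 118 117 116 117 117 116]
 [115 117 117 116 117 119 117 118 113 113 112 118 120 119 118 116 117 116 116]
 [116 118 117 118 118 119 112  59  66  66  66  69  70 118 120 119 116 117 117]
 [118 116 118 118 117  60  62 121 120 120 121 121  72  70 118 119 119 116 117]
 [117 116 119 117  53  61 139 138 121 121 120 121 120  70  72 119 119 118 117]
 [116 119 119 112  54 139 138 140 138 139 139 138 120 120  72  72 119 120 116]
 [118 119 118   7 121 139 140 138 138 138 140 137 120 120 117  71 119 118 118]
 [115 118 119   7 121 134 139 139 139 137 139 136 121 120 119 109 120 119 116]
 [115 118 117  51 119 121 137 138 139 139 137 129 120 121 119 108 118 117 116]
 [118 118 118  55 120 120 120 133 135 134 131 123 121 121 115 105 119 118 116]
 [117 118 119  56 110 122 122 120 123 124 120 121 121 120 110  99 118 119 115]
 [116 120 117 117  63 109 120 121 119 120 123 121 119 113 108 120 119 115 117]
 [118 117 116 118  63  67 109 119 120 120 122 119 113 109 120 120 116 116 116]
 [117 116 116 119 118 117  94 109 109 112 109 111 109 118 119 118 116 118 116]
 [116 118 117 116 118 119 119 119 108 107 117 119 118 119 118 116 115 116 117]
 [116 115 117 118 116 118 117 118 119 119 119 119 118 118 116 117 117 117 118]
 [116 117 116 117 116 117 116 116 117 116 116 116 117 117 116 117 117 116 116]
 [116 115 117 117 116 118 117 116 115 117 116 118 117 119 117 118 117 117 116]]
```

View pics/d1.png

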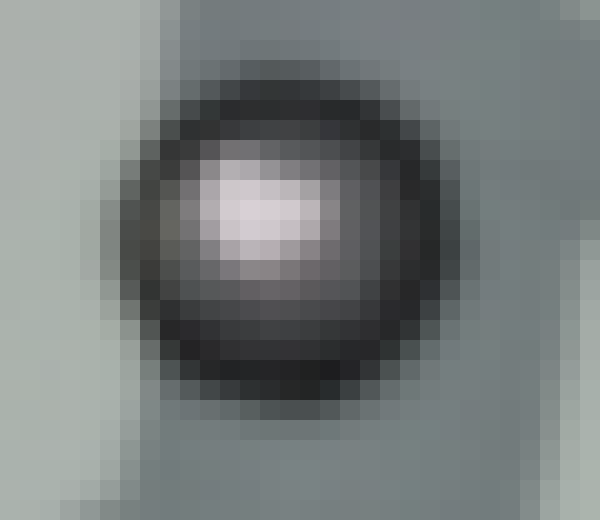

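View pics/d2.png

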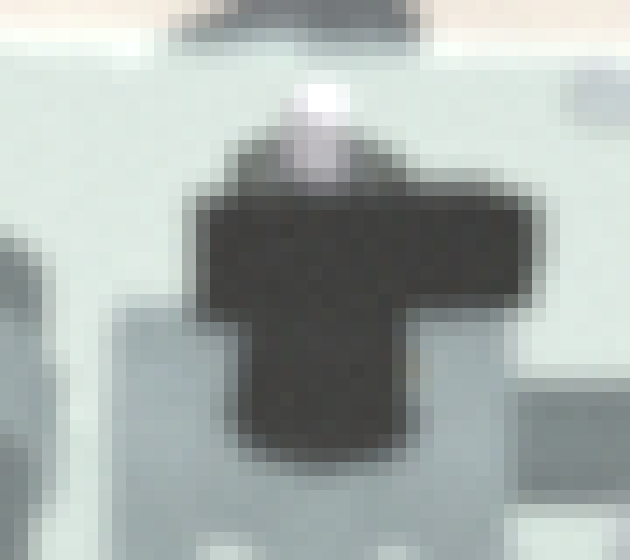

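```bash
cat > fit.py <<'E'
from h import *
from scipy.optimize import differential_evolution, minimize
def rays(d,vs,us):
    f,cx,cy,k1=K(d); v,u=np.meshgrid(vs,us,indexing='ij')
    xd=(u-cx)/f; yd=(v-cy)/f; x,y=xd.copy(),yd.copy()
    for _ in range(20):
        s=1+k1*(x*x+y*y); x=xd/s; y=yd/s
    E=d['extrinsics']; r=np.stack([x,-y,-np.ones_like(x)],-1)@E[:3,:3].T
    return E[:3,3],r
def march(o,r,inside,ztop,zbot,n=80):
    # first z (from top) where inside; returns zbot if none
    zs=np.linspace(ztop,zbot,n)
    out=np.full(r.shape[:2],zbot)
    done=np.zeros(r.shape[:2],bool)
    for z in zs:
        p=o+r*((z-o[2])/r[...,2])[...,None]
        i=inside(p)&~done; out[i]=z; done|=i
    return out
E
python3 - <<'E'
from fit import *
t=np.load('avg_top.npz'); d={k:t[k] for k in t}
W=cloud(d); Z=W[...,2]
# box
m=((Z>0.108)&(Z<0.123)); m[:125]=0;m[265:]=0;m[:,:155]=0;m[:,310:]=0
m=cv2.morphologyEx(m.astype(np.uint8),cv2.MORPH_OPEN,np.ones((3,3)))
n,l,st,_=cv2.connectedComponentsWithStats(m); k=1+np.argmax(st[1:,4]); m=l==k
P=W[m][:,:2]
r=cv2.minAreaRect((P*1000).astype(np.float32)); print(r, np.median(Z[m]))
print(cv2.boxPoints(r).round(1))
# stem
vs=np.arange(170,192);us=np.arange(199,226)
o,ry=rays(d,vs,us); Zo=Z[170:192,199:226]
tt=0
def model(p):
    x,y,th,dz=p
    c,s=np.cos(th),np.sin(th)
    def ins(q):
        a=(q[...,0]-x)*c+(q[...,1]-y)*s; b=-(q[...,0]-x)*s+(q[...,1]-y)*c
        z=q[...,2]-dz; rr=np.hypot(a,b)
        ch=np.clip(z-.136,0,None)
        st=(z<.138)&(rr<.008-ch)&(a<.004)
        return st|((z<.120)&(rr<.013))
    return march(o,ry,ins,.143,.112,63)
mask=Zo>0.02
def cost(p):
    M=model(p); 
    A=np.where((Zo<.1185+0*p[3]),.112,Zo); A=A
    B=np.where(M<.1185,.112,M)
    e=np.abs(A-B); return np.minimum(e,.010).sum()
best=None
r=differential_evolution(cost,[(.555,.585),(.175,.21),(-np.pi,np.pi),(-.001,.003)],seed=1,maxiter=60,popsize=12)
print(r.x,np.degrees(r.x[2]),r.fun)
for dg in range(-180,180,10):
    pass
for dd in range(-30,31,5):
    th=r.x[2]+np.radians(dd)
    q=minimize(lambda p:cost([p[0],p[1],th,r.x[3]]),r.x[:2],method='Nelder-Mead',options=dict(initial_simplex=[r.x[:2],r.x[:2]+[.001,0],r.x[:2]+[0,.001]]))
    print(dd,q.fun.round(4),q.x.round(4))
E
```

```text
((543.4036865234375, 139.41908264160156), (281.3880615234375, 248.36328125), 81.08434295654297) 0.11662480909139616
[[398.9  19.7]
 [644.3 -18.8]
 [687.9 259.2]
 [442.5 297.7]]
[ 0.57339532  0.19490617 -0.07827238  0.00072514] -4.484676915638441 0.4392084971014065
-30 0.4671 [0.5734 0.1949]
-25 0.4578 [0.5734 0.1949]
-20 0.4573 [0.5734 0.1949]
-15 0.4573 [0.5734 0.1949]
-10 0.4422 [0.5733 0.1949]
-5 0.4397 [0.5734 0.1949]
0 0.4392 [0.5734 0.1949]
5 0.4579 [0.5734 0.1949]
10 0.4701 [0.5731 0.1948]
15 0.482 [0.5731 0.1948]
20 0.486 [0.5732 0.1948]
25 0.4949 [0.5734 0.1949]
30 0.4949 [0.5734 0.1949]
```

```bash
cat > stemfit.py <<'E'
from fit import *
import sys
t=np.load('avg_top.npz'); d={k:t[k] for k in t}
W=cloud(d); Z=W[...,2]
v0,v1,u0,u1=170,190,200,224
vs=np.arange(v0,v1);us=np.arange(u0,u1)
o,ry=rays(d,vs,us); Zo=Z[v0:v1,u0:u1]
def model(p):
    x,y,th,dz=p
    c,s=np.cos(th),np.sin(th)
    def ins(q):
        a=(q[...,0]-x)*c+(q[...,1]-y)*s; b=-(q[...,0]-x)*s+(q[...,1]-y)*c
        z=q[...,2]-dz; rr=np.hypot(a,b)
        ch=np.clip(z-.136,0,None)
        return (z<.138)&(rr<.008-ch)&(a<.004)
    return march(o,ry,ins,.141,.122,39)
A=np.clip(Zo,.122,.140)
def cost(p): return np.abs(A-model(p)).sum()
r=differential_evolution(cost,[(.555,.585),(.175,.21),(-np.pi,np.pi),(-.001,.003)],seed=1,maxiter=80,popsize=15)
print(r.x,np.degrees(r.x[2]),r.fun)
for dg in range(-180,180,10):
    q=differential_evolution(lambda p:cost([p[0],p[1],np.radians(dg),.0007]),[(r.x[0]-.004,r.x[0]+.004),(r.x[1]-.004,r.x[1]+.004)],seed=1,maxiter=15,popsize=8,polish=False)
    print(dg,q.fun.round(4),q.x.round(4))
# shoulder centre : pixels 119.. within ring
print(((model(r.x)-A)*1000).round(0).astype(int))
E
python3 stemfit.py
```

```text
[ 0.57339767  0.19501054 -0.03214281  0.00099314] -1.8416471653991406 0.02958070262399956
-180 0.1287 [0.5714 0.1954]
-170 0.1347 [0.5712 0.1954]
-160 0.1412 [0.5713 0.1954]
-150 0.1504 [0.5722 0.1943]
-140 0.153 [0.5723 0.1944]
-130 0.1579 [0.5721 0.1943]
-120 0.1659 [0.5721 0.1943]
-110 0.1772 [0.5723 0.1943]
-100 0.191 [0.5724 0.193 ]
-90 0.1865 [0.5724 0.1944]
-80 0.1891 [0.5736 0.1944]
-70 0.1683 [0.5735 0.1948]
-60 0.1349 [0.5736 0.1949]
-50 0.1054 [0.5736 0.1949]
-40 0.0905 [0.5738 0.1945]
-30 0.0586 [0.5736 0.1949]
-20 0.0483 [0.5738 0.1949]
-10 0.0309 [0.5734 0.1951]
0 0.0303 [0.5734 0.1949]
10 0.0922 [0.5741 0.195 ]
20 0.1022 [0.5739 0.1949]
30 0.121 [0.5739 0.1952]
40 0.1325 [0.5737 0.1954]
50 0.1595 [0.5739 0.1955]
60 0.1725 [0.5738 0.1955]
70 0.1797 [0.5736 0.1949]
80 0.1823 [0.5724 0.1959]
90 0.1645 [0.5722 0.1957]
100 0.1565 [0.5724 0.1961]
110 0.1608 [0.5723 0.196 ]
120 0.1478 [0.571  0.1966]
130 0.139 [0.5713 0.1976]
140 0.1132 [0.5709 0.1965]
150 0.1164 [0.5714 0.1955]
160 0.1121 [0.5712 0.1954]
170 0.1176 [0.5714 0.1954]
[[ 0  0  0  0  0  0  0  0  0  0  0  0  0  0 
[... 756 characters left out ...]
 0  0  0  0  0  0  0  0]
 [ 0  0  0  0  0  0  0  0  0  0  1  1  0 -1  0  0  0  0  0  0  0  0  0  0]
 [ 0  0  0  0  0  0  0  0  0  0  0  1  1  0  0  0  0  0  0  0  0  0  0  0]
 [ 0  0  0  0  0  0  0  0  0  0  0  0  0 -1  0  0  0  0  0  0  0  0  0  0]
 [ 0  0  0  0  0  0  0  0  0  0  0  0  0  0  0  0  0  0  0  0  0  0  0  0]
 [ 0  0  0  0  0  0  0  0  0  0  0  0  0  0  0  0  0  0  0  0  0  0  0  0]
 [ 0  0  0  0  0  0  0  0  0  0  0  0  0  0  0  0  0  0  0  0  0  0  0  0]
 [ 0  0  0  0  0  0  0  0  0  0  0  0  0  0  0  0  0  0  0  0  0  0  0  0]
 [ 0  0  0  0  0  0  0  0  0  0  0  0  0  0  0  0  0  0  0  0  0  0  0  0]
 [ 0  0  0  0  0  0  0  0  0  0  0  0  0  0  0  0  0  0  0  0  0  0  0  0]]
```

Run:
```python
from fit import *
t=np.load('avg_top.npz'); d={k:t[k] for k in t}
W=cloud(d); Z=W[...,2]
np.set_printoptions(linewidth=250)
# wing pixels
m=(Z>.135)&(Z<.165); sub=np.zeros_like(m); sub[222:246,205:250]=1; m&=sub
P=W[m]; print('wing',len(P),P.mean(0).round(4),np.median(P[:,2]))
r=cv2.minAreaRect((P[:,:2]*1000).astype(np.float32));print(r)
c=np.cov(P[:,:2].T); w,V=np.linalg.eigh(c); print(np.degrees(np.arctan2(V[1,1],V[0,1])))
# handle top
m=(Z>.045)&(Z<.065); sub=np.zeros_like(m); sub[212:254,380:416]=1; m&=sub
P=W[m]; print('handle',len(P),P.mean(0).round(4),np.median(P[:,2]))
r=cv2.minAreaRect((P[:,:2]*1000).astype(np.float32));print(r)
c=np.cov(P[:,:2].T); w,V=np.linalg.eigh(c); print(np.degrees(np.arctan2(V[1,1],V[0,1])))
print((Z[215:252,386:410]*1000).round(0).astype(int))
# box hinge edge: hatch near edge and flange outline per side
m=((Z>0.108)&(Z<0.123))
# near edge of flange: for each column the last row with Z>.1
for u in range(180,290,10):
    col=[v for v in range(200,262) if Z[v,u]>.105]
    print(u,max(col),W[max(col),u].round(4))
for v in range(150,240,10):
    row=[u for u in range(165,305) if .108<Z[v,u]<.123]
    print(v,W[v,min(row)].round(4),W[v,max(row)].round(4))
```

```text
wing 88 [0.4373 0.155  0.1483] 0.14925947707447484
((437.9552917480469, 155.7091522216797), (9.861550331115723, 43.7265625), 9.442038536071777)
99.31430210969297
handle 150 [ 0.4508 -0.2859  0.0538] 0.054466995760242165
((453.26031494140625, -286.8346862792969), (76.0502700805664, 12.704071998596191), 1.5831578969955444)
-178.6278623729523
[[ 2  1  1 -1  1  0  2  1  0  1  2  2  2  1  2  0  2  1  1  0  2 -1  1  0]
 [-1  3  0  0  1  1  1  1  0  2  0  1  1  2  1  1  0  2  0  1  1  0  2  3]
 [ 0  0  1  0  2  2  1  0  1  1  2  0  2  0  3  2  3  0  1  0  1  2  2  1]
 [ 2  0  1  0  1  0  1  1  0  3  1  2 42 50 50  0 -1  1  1  2  0  2  0  0]
 [ 1  2  0  0  2  1  0  0  0 -1  0 32 45 50 51  1  0  1  0  1  1  2  0  1]
 [ 1  0 -1  1  1  1  2  1  1  0  1 35 47 52 52 51  2 -1  1  1  1  1  1  1]
 [ 0  1 -2  1  2  1  0  1  1  2 25 39 53 52 54 54  2  2  0  2  1  0  1  0]
 [ 1  2  1  1 -1  1  2  2  1 -1 29 42 55 55 54 54 55  0  1  2  2  1  2  1]
 [ 2  2  3  0  2  1  0  2  2  0 33 45 54 56 56 55 54  2  2  0  1  1  1  0]
 [ 1 -1  1  0  2  1  0  1  1  1 34 45 55 55 55 57 56  1  0  1  0  1  1  0]
 [ 3  1 
[... 2120 characters left out ...]
0.428  0.1955 0.115 ]
220 240 [0.4236 0.1712 0.1135]
230 242 [0.4192 0.1469 0.1108]
240 243 [0.4164 0.122  0.1168]
250 245 [0.4119 0.0977 0.115 ]
260 247 [0.4076 0.0735 0.1115]
270 248 [0.4049 0.049  0.1172]
280 250 [0.4003 0.0247 0.1163]
150 [0.6492 0.263  0.1164] [0.6506 0.0744 0.1165]
160 [0.6233 0.267  0.1159] [ 0.6255 -0.0135  0.1166]
170 [0.5973 0.2707 0.117 ] [ 0.5998 -0.011   0.1163]
180 [0.5717 0.2746 0.1171] [ 0.5743 -0.0061  0.1163]
190 [0.5464 0.2786 0.1163] [ 0.5489 -0.0037  0.1163]
200 [0.5211 0.2824 0.1169] [0.5234 0.0011 0.1182]
210 [0.4959 0.286  0.118 ] [0.4988 0.0059 0.1158]
220 [0.4712 0.2902 0.1165] [0.474  0.0082 0.116 ]
230 [0.4464 0.294  0.1168] [0.4492 0.013  0.1168]
```

```bash
cat > goto.py <<'E'
from h import *
# usage: tool-frame shift from current measured pose to target
def go(target, yaw_jaw=None):
    s=arm.observe(); M=R.from_rotvec(s['ee_rot']).as_matrix(); p=s['position']
    dl=M.T@(np.asarray(target)-p)
    z=M[:,2]; x=M[:,0]
    print('clock',s['clock'],'pos',p.round(4),'x',x.round(3),'jaw az',np.degrees(np.arctan2(z[1],z[0])).round(2),'q7',s['joints'][6].round(3))
    print('shift',dl.round(4))
    if yaw_jaw is not None:
        a=np.degrees(np.arctan2(z[1],z[0]))
        for k in (0,180,-180,360):
            dw=yaw_jaw+k-a   # about world z
            print('turn about tool x (rad)',round(-np.radians(dw),4))
E
python3 - <<'E'
from goto import *
go((.438,.1557,.20),9.3)
s=arm.observe();print(s['joints'])
E
sed -i 's/range(-180,180,10)/range(-16,10,2)/' stemfit.py; python3 stemfit.py | head -14
cat > hfit.py <<'E'
from fit import *
import sys
t=np.load(sys.argv[1] if len(sys.argv)>1 else 'avg_top.npz'); d={k:t[k] for k in t}
W=cloud(d); Z=W[...,2]
v0,v1,u0,u1=210,256,380,416
o,ry=rays(d,np.arange(v0,v1),np.arange(u0,u1)); Zo=Z[v0:v1,u0:u1]
def model(p):
    x,y,th,dz=p; c,s=np.cos(th),np.sin(th)
    def ins(q):
        a=(q[...,0]-x)*c+(q[...,1]-y)*s; b=-(q[...,0]-x)*s+(q[...,1]-y)*c
        z=q[...,2]-dz; rr=np.hypot(a,b)
        hw=.006*np.clip((.050-a)/.016,0,1)
        return ((z<.024)&(rr<.020))|((z<.054)&(a>-.030)&(a<.048)&(np.abs(b)<np.minimum(.006,hw)))
    return march(o,ry,ins,.057,.004,60)
A=np.clip(Zo,.004,.056)
def cost(p): return np.minimum(np.abs(A-model(p)),.02).sum()
r=differential_evolution(cost,[(.43,.46),(-.30,-.27),(-.3,.3),(0,.002)],seed=1,maxiter=60,popsize=12)
print(r.x.round(4),np.degrees(r.x[2]),r.fun)
E
python3 hfit.py
```

```text
clock 1.1 pos [0.1454 0.6079 0.2267] x [-0.  0. -1.] jaw az 76.54 q7 -0.075
shift [ 0.0267 -0.3898 -0.3717]
turn about tool x (rad) 1.1736
turn about tool x (rad) -1.968
turn about tool x (rad) 4.3152
turn about tool x (rad) -5.1096
[-1.4385877   0.43454064  0.02496566  1.57321395 -0.01163821  1.1339787
 -0.07508566]
[ 0.57339767  0.19501054 -0.03214281  0.00099314] -1.8416471653991406 0.02958070262399956
-16 0.0436 [0.5736 0.1949]
-14 0.0321 [0.5734 0.195 ]
-12 0.0303 [0.5734 0.1949]
-10 0.0309 [0.5734 0.1951]
-8 0.0303 [0.5734 0.1949]
-6 0.0303 [0.5734 0.1949]
-4 0.0303 [0.5734 0.1949]
-2 0.0303 [0.5734 0.1949]
0 0.0303 [0.5734 0.1949]
2 0.0641 [0.5733 0.1949]
4 0.0689 [0.5732 0.1949]
6 0.0724 [0.5731 0.1949]
8 0.0779 [0.5729 0.1948]
[ 0.4444 -0.2871  0.0297  0.0009] 1.7007312072278669 0.608113259432504
```

Call:
move_arm:
  steps: "0 -0.028 -0.0266 0.1 120; 0 -0.056 -0.0532 0.2 120; 0 -0.084 -0.0798 0.3 120; 0 -0.112 -0.1064 0.4 120; 0 -0.14 -0.133 0.5 120; 0 -0.168 -0.1596 0.6 120; 0 -0.196 -0.1862 0.7 120; 0 -0.224 -0.2128 0.8 120; 0 -0.252 -0.2394 0.9 120; 0 -0.28 -0.266 1.0 120"
  squeeze: 20

```text
clock: 1.93
position: [0.3566, 0.2824, 0.2271]
ee_rot: [-0.259, 1.555, 0.26]
force: [1.3, -0.5, 0.4]
width: 0.528
```

Run:
```python
from goto import *
go((.438,.1557,.20),9.3); print(arm.observe()['width'])
```

```text
clock 1.9333 pos [0.3566 0.2824 0.2271] x [ 0.     0.001 -1.   ] jaw az 18.97 q7 -0.381
shift [ 0.027  -0.1463  0.0358]
turn about tool x (rad) 0.1688
turn about tool x (rad) -2.9728
turn about tool x (rad) 3.3104
turn about tool x (rad) -6.1144
0.5275403979517576
```

Call:
move_arm:
  steps: "0 -0.035 0.009 0.04 120; 0 -0.07 0.018 0.08 120; 0 -0.105 0.027 0.1 120; 0.01 -0.13 0.032 0.11 120; 0.02 -0.138 0.034 0.11 120; 0.02 -0.138 0.034 0.11 120; 0.02 -0.138 0.034 0.11 120"

```text
clock: 2.52
position: [0.4331, 0.1648, 0.2066]
ee_rot: [-0.177, 1.564, 0.176]
force: [-0.4, 0.6, 0.7]
width: 0.529
```

Run:
```python
from goto import *
go((.438,.1557,.13),9.3)
snap('top','t1.png'); im=load('top')['img']
cv2.imwrite('pics/t1c.png',cv2.resize(im[150:270,170:290],None,fx=5,fy=5,interpolation=cv2.INTER_CUBIC))
```

```text
clock 2.5167 pos [0.4331 0.1648 0.2066] x [-0.001 -0.    -1.   ] jaw az 12.88 q7 -0.127
shift [ 0.0766 -0.01    0.0028]
turn about tool x (rad) 0.0626
turn about tool x (rad) -3.079
turn about tool x (rad) 3.2042
turn about tool x (rad) -6.2206
```

View pics/t1c.png

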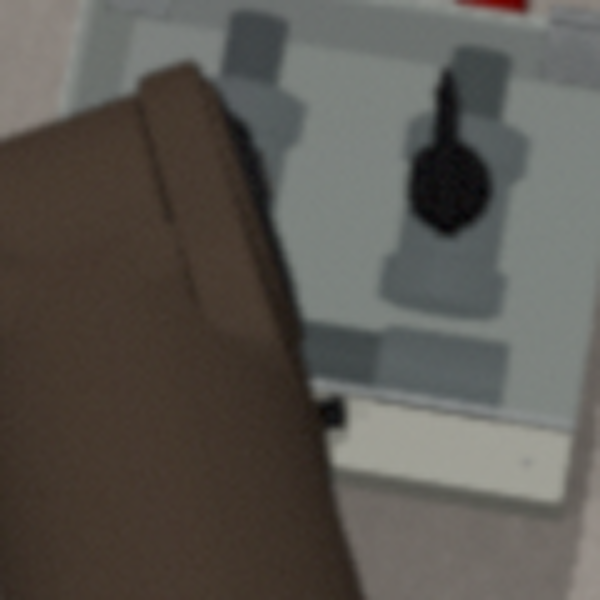

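The top view shows the arm hiding most of the wing. Only its end is visible, at crop (333,413), so I'm working from the measured numbers and moving down over it.

Call:
move_arm:
  steps: "0.01 -0.005 0.002 0.04 120; 0.03 -0.01 0.003 0.063 120; 0.05 -0.01 0.003 0.063 120; 0.064 -0.01 0.003 0.063 120; 0.07 -0.01 0.003 0.063 120; 0.07 -0.01 0.003 0.063 120; 0.07 -0.01 0.003 0.063 120"

```text
clock: 3.15
position: [0.4386, 0.1563, 0.1369]
ee_rot: [-0.128, 1.567, 0.128]
force: [0.1, 0.2, 0.1]
width: 0.527
```

Run:
```python
from goto import *
go((.438,.1557,.13),9.3)
print(arm.observe()['force'])
snap('side','s1.png'); im=load('side')['img']
cv2.imwrite('pics/s1c.png',cv2.resize(im[120:240,190:340],None,fx=5,fy=5,interpolation=cv2.INTER_CUBIC))
```

```text
clock 3.15 pos [0.4386 0.1563 0.1369] x [ 0. -0. -1.] jaw az 9.34 q7 -0.09
shift [ 0.0069 -0.0005 -0.0007]
turn about tool x (rad) 0.0008
turn about tool x (rad) -3.1408
turn about tool x (rad) 3.1424
turn about tool x (rad) -6.2824
[0.11104789 0.18924505 0.10222243]
```

View pics/s1c.png

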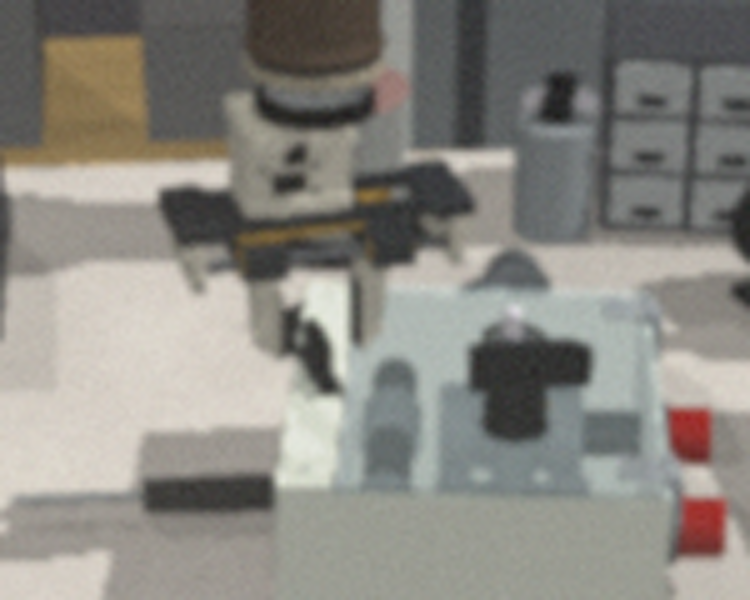

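The fingers straddle the wing: the tips are at crop (265,340) and (368,325), with the wing between them at (315,340). I'll go down 6 mm and close.

Call:
move_arm:
  steps: "0.003 0 -0.0005 0 120; 0.006 0 -0.0005 0 140; 0.006 0 -0.0005 0 170; 0.006 0 -0.0005 0 200; 0.006 0 -0.0005 0 230; 0.006 0 -0.0005 0 255; 0.006 0 -0.0005 0 255; 0.006 0 -0.0005 0 255"
  squeeze: 15

```text
clock: 3.87
position: [0.4396, 0.156, 0.1311]
ee_rot: [-0.127, 1.564, 0.128]
force: [5.1, 1.8, -1.6]
width: 0.107
```

Call:
move_arm:
  steps: "0 0 0.001 -0.08 255; 0 0 0.0015 -0.18 255; 0 0 0.0015 -0.28 255; 0 0 0.0015 -0.38 255; 0 0 0.0015 -0.48 255; 0 0 0.0015 -0.58 255; 0 0 0.0015 -0.68 255; 0 0 0.0015 -0.78 255; 0 0 0.0015 -0.8 255; 0 0 0.0015 -0.8 255"

```text
clock: 4.7
position: [0.4406, 0.1566, 0.131]
ee_rot: [-0.75, 1.435, 0.75]
force: [4.8, 2.6, -2.6]
width: 0.108
```

Run:
```python
from goto import *
go((.438,.1557,.13),80.8)
s=arm.observe();print(s['force'],s['ft_torque'],s['width'])
```

```text
clock 4.7 pos [0.4406 0.1566 0.131 ] x [ 0.002  0.001 -1.   ] jaw az 55.1 q7 0.627
shift [ 0.001   0.0016 -0.0022]
turn about tool x (rad) -0.4485
turn about tool x (rad) -3.5901
turn about tool x (rad) 2.6931
turn about tool x (rad) -6.7317
[ 4.77007805  2.60522814 -2.57750739] [ 0.67644864 -0.91243463  0.0647346 ] 0.1076694660740904
```

Call:
move_arm:
  steps: "0 0 0 -0.1 255; 0 0 0 -0.2 255; 0 0 0 -0.3 255; 0 0 0 -0.4 255; 0 0 0 -0.455 255; 0 0 0 -0.455 255; 0 0 0 -0.455 255"

```text
clock: 5.28
position: [0.4408, 0.1572, 0.1311]
ee_rot: [-1.094, 1.276, 1.093]
force: [5.8, 4.5, -3.7]
width: 0.107
```

Run:
```python
from goto import *
go((.438,.1557,.13),80.8)
s=arm.observe();print(s['force'],s['ft_torque'],s['width'])
```

```text
clock 5.2833 pos [0.4408 0.1572 0.1311] x [ 0.002  0.002 -1.   ] jaw az 81.09 q7 1.034
shift [ 0.0011  0.0025 -0.0019]
turn about tool x (rad) 0.0051
turn about tool x (rad) -3.1365
turn about tool x (rad) 3.1467
turn about tool x (rad) -6.2781
[ 5.77920583  4.48406546 -3.73267467] [ 1.129477   -1.13291141  0.1164777 ] 0.10713688535781907
```

Call:
move_arm:
  steps: "0 0 0 0 200; 0 0 0 0 140; 0 0 0 0 120; 0 0 0 0 120; -0.03 0 0 0 120; -0.07 0 0 0 120; -0.1 0 0 0 120; -0.1 0 0 0 120; -0.1 0 0 0 120"

```text
clock: 6.03
position: [0.4404, 0.1563, 0.2323]
ee_rot: [-1.095, 1.274, 1.094]
force: [0.2, -0.1, 0.0]
width: 0.533
```

Run:
```python
from goto import *
go((.4444,-.2871,.18),91.7); s=arm.observe();print(s['force'],s['joints'])
snap('side','s2.png'); im=load('side')['img']
cv2.imwrite('pics/s2c.png',cv2.resize(im[120:240,190:340],None,fx=5,fy=5,interpolation=cv2.INTER_CUBIC))
```

```text
clock 6.0333 pos [0.4404 0.1563 0.2323] x [ 0.003  0.002 -1.   ] jaw az 81.2 q7 1.003
shift [ 0.0516 -0.0717 -0.4377]
turn about tool x (rad) -0.1832
turn about tool x (rad) -3.3248
turn about tool x (rad) 2.9583
turn about tool x (rad) -6.4664
[ 0.2032238  -0.08056302  0.04695475] [-0.61387685  0.16612569  0.18397471  1.94746846 -0.03574268  1.02763106
  1.00321411]
```

View pics/s2c.png

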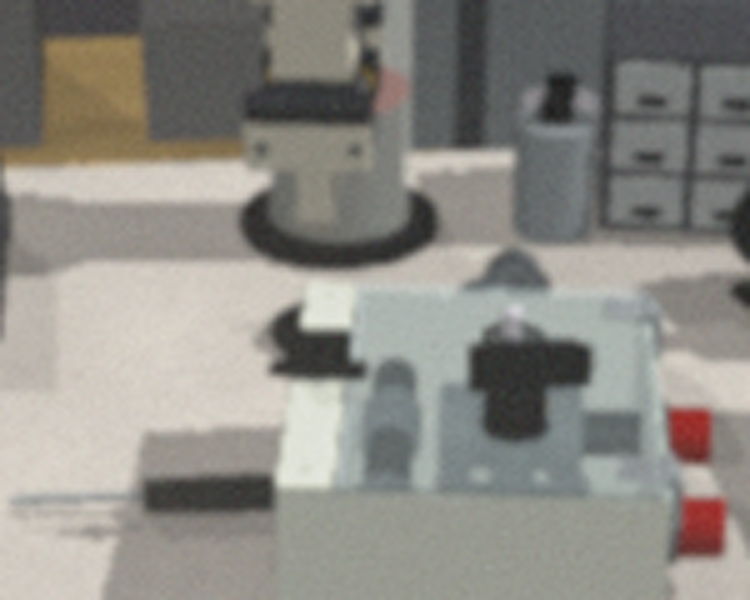

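The side view shows the wing and bar at crop (315,350), now running across the flange edge onto the hatch. The hatch is still shut. Next is the handle.

Call:
move_arm:
  steps: "0 -0.005 -0.035 -0.02 120; 0 -0.012 -0.075 -0.04 120; 0 -0.018 -0.115 -0.06 120; 0 -0.025 -0.155 -0.08 120; 0 -0.032 -0.195 -0.1 120; 0 -0.038 -0.235 -0.12 120; 0 -0.045 -0.275 -0.14 120; 0 -0.051 -0.315 -0.16 120; 0 -0.058 -0.355 -0.18 120; 0 -0.064 -0.39 -0.18 120"

```text
clock: 6.92
position: [0.4419, -0.2416, 0.2294]
ee_rot: [-1.228, 1.198, 1.231]
force: [1.6, 0.1, -0.4]
width: 0.529
```

Call:
move_arm:
  steps: "0.01 -0.004 -0.022 0 120; 0.03 -0.008 -0.044 0 120; 0.05 -0.008 -0.044 0 120; 0.06 -0.008 -0.044 0 120; 0.06 -0.008 -0.044 0 120; 0.06 -0.008 -0.044 0 120"

```text
clock: 7.42
position: [0.4519, -0.2819, 0.1699]
ee_rot: [-1.227, 1.197, 1.232]
force: [-0.4, 0.6, -0.0]
width: 0.529
```

Run:
```python
from goto import *
go((.4464,-.2856,.03),91.7); s=arm.observe();print(s['force'],s['joints'])
```

```text
clock 7.4167 pos [ 0.4519 -0.2819  0.1699] x [-0.003  0.001 -1.   ] jaw az 91.58 q7 2.262
shift [ 0.1399  0.0053 -0.0038]
turn about tool x (rad) -0.002
turn about tool x (rad) -3.1436
turn about tool x (rad) 3.1396
turn about tool x (rad) -6.2852
[-0.37287541  0.61065638 -0.00538174] [ 0.10638     0.36062395  0.46352826  1.89711473 -0.19763222  0.93149125
  2.26168012]
```

Call:
move_arm:
  steps: "0.02 0.004 -0.003 0 120; 0.05 0.0055 -0.004 0 120; 0.08 0.0055 -0.004 0 120; 0.1 0.0055 -0.004 0 120; 0.1 0.0055 -0.004 0 120; 0.1 0.0055 -0.004 0 120"

```text
clock: 7.92
position: [0.4474, -0.2865, 0.0712]
ee_rot: [-1.229, 1.196, 1.23]
force: [0.1, -0.0, 0.9]
width: 0.533
```

Run:
```python
from goto import *
go((.4464,-.2856,.03),91.7); s=arm.observe();print(s['force'])
snap('side','s3.png'); im=load('side')['img']
a=cv2.resize(im[220:360,200:320],None,fx=4,fy=4,interpolation=cv2.INTER_CUBIC)
snap('top','t3.png'); 
b=cv2.resize(load('top')['img'][130:270,160:290],None,fx=4,fy=4,interpolation=cv2.INTER_CUBIC)
cv2.imwrite('pics/s3c.png',a);cv2.imwrite('pics/t3c.png',b)
```

```text
clock 7.9167 pos [ 0.4474 -0.2865  0.0712] x [-0.001  0.001 -1.   ] jaw az 91.6 q7 2.354
shift [0.0412 0.001  0.0009]
turn about tool x (rad) -0.0017
turn about tool x (rad) -3.1433
turn about tool x (rad) 3.1399
turn about tool x (rad) -6.2849
[ 0.13235285 -0.03011749  0.89319904]
```

View pics/s3c.png

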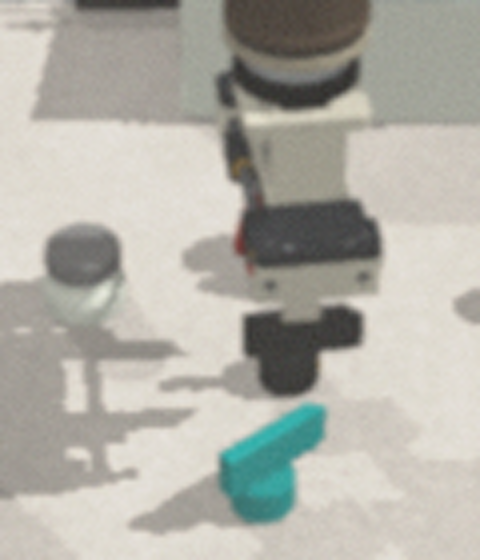

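View pics/t3c.png

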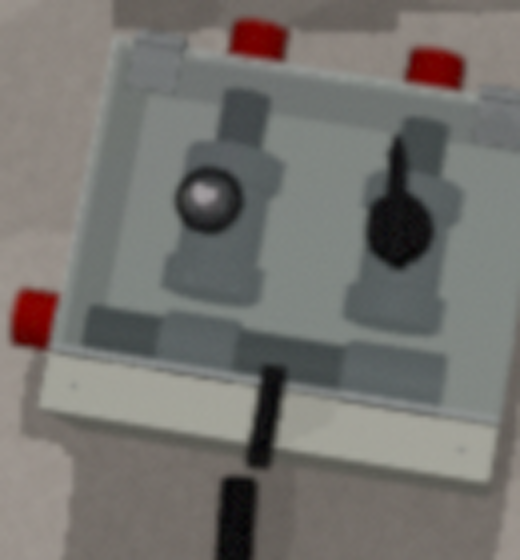

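The top view shows the turnbutton square across the hatch edge (wing from crop (272,370) to (260,462)). The side view shows the finger in front of the handle's grip at (303,305). Next I'll check the turnbutton's angle in numbers, then lower and grip.

Run:
```python
from fit import *
d=load('top'); W=cloud(d); Z=W[...,2]
m=(Z>.135)&(Z<.165); sub=np.zeros_like(m); sub[215:250,215:240]=1; m&=sub
P=W[m]; r=cv2.minAreaRect((P[:,:2]*1000).astype(np.float32));print(len(P),r)
c=np.cov(P[:,:2].T); w,V=np.linalg.eigh(c); print(np.degrees(np.arctan2(V[1,1],V[0,1])))
```

```text
91 ((437.45245361328125, 155.17628479003906), (10.380677223205566, 43.05038833618164), 80.8373031616211)
171.1891461109421
```

Call:
move_arm:
  steps: "0.015 0.0005 0.0005 0 120; 0.03 0.001 0.0005 0 120; 0.036 0.001 0.0005 0 120; 0.036 0.001 0.0005 0 120; 0.036 0.001 0.0005 0 120; 0.036 0.001 0.0005 0 120"

```text
clock: 8.52
position: [0.447, -0.287, 0.0359]
ee_rot: [-1.23, 1.196, 1.228]
force: [-0.5, 0.4, 0.6]
width: 0.529
```

Run:
```python
from goto import *
go((.4464,-.2856,.03),91.7); s=arm.observe();print(s['force'])
```

```text
clock 8.5167 pos [ 0.447  -0.287   0.0359] x [ 0.002 -0.001 -1.   ] jaw az 91.56 q7 2.385
shift [0.0059 0.0005 0.0015]
turn about tool x (rad) -0.0025
turn about tool x (rad) -3.1441
turn about tool x (rad) 3.1391
turn about tool x (rad) -6.2857
[-0.51387185  0.44139299  0.61067899]
```

Call:
move_arm:
  steps: "0.004 0.0005 0.0015 0 140; 0.006 0.0005 0.0015 0 170; 0.006 0.0005 0.0015 0 200; 0.006 0.0005 0.0015 0 220; 0.006 0.0005 0.0015 0 255; 0.006 0.0005 0.0015 0 255; 0.006 0.0005 0.0015 0 255"
  squeeze: 45

```text
clock: 9.1
position: [0.4457, -0.2852, 0.0287]
ee_rot: [-1.229, 1.196, 1.229]
force: [0.2, 1.0, -0.6]
width: 0.128
```

Run:
```python
from goto import *
go((.4464,-.2856,.03),91.7); s=arm.observe();print(s['force'],s['ft_torque'])
```

```text
clock 9.1 pos [ 0.4457 -0.2852  0.0287] x [ 0. -0. -1.] jaw az 91.55 q7 2.389
shift [-0.0013 -0.0007 -0.0004]
turn about tool x (rad) -0.0026
turn about tool x (rad) -3.1442
turn about tool x (rad) 3.139
turn about tool x (rad) -6.2858
[ 0.18471956  0.99230823 -0.55178088] [ 0.04210715 -0.01020798 -0.01946254]
```

Call:
move_arm:
  steps: "-0.02 0 0 0 255; -0.055 0 0 0 255; -0.095 0 0 0 255; -0.135 0 0 0 255; -0.175 0 0 0 255; -0.205 -0.005 0.01 0 255; -0.21 -0.013 0.04 0.02 255; -0.21 -0.023 0.075 0.04 255; -0.21 -0.033 0.11 0.06 255; -0.21 -0.043 0.145 0.08 255"

```text
clock: 9.93
position: [0.4847, -0.1376, 0.239]
ee_rot: [-1.169, 1.234, 1.169]
force: [0.7, -0.5, -1.0]
width: 0.13
```

Call:
move_arm:
  steps: "0 -0.01 0.035 0.02 255; 0 -0.02 0.07 0.04 255; 0 -0.03 0.105 0.05 255; 0 -0.04 0.14 0.05 255; 0 -0.05 0.175 0.05 255; 0 -0.06 0.21 0.05 255; 0 -0.07 0.245 0.05 255; 0 -0.08 0.28 0.05 255; 0 -0.09 0.31 0.05 255; 0 -0.098 0.33 0.05 255"

```text
clock: 10.77
position: [0.5999, 0.1896, 0.2382]
ee_rot: [-1.134, 1.254, 1.137]
force: [0.0, 0.6, -1.0]
width: 0.13
```

Call:
move_arm:
  steps: "0 0 0 0 255; 0 0 0 0 255; 0 0 0 0 255"

```text
clock: 11.02
position: [0.5998, 0.1842, 0.2384]
ee_rot: [-1.133, 1.258, 1.132]
force: [-0.6, -1.3, -0.9]
width: 0.129
```

Run:
```python
from goto import *
go((.5747,.1969,.19),84); s=arm.observe();print(s['force'],s['ft_torque'],s['width'])
snap('side','s4.png'); im=load('side')['img']
a=cv2.resize(im[90:230,220:360],None,fx=5,fy=4,interpolation=cv2.INTER_CUBIC)
cv2.imwrite('pics/s4c.png',a)
```

```text
clock 11.0167 pos [0.5998 0.1842 0.2384] x [-0.001 -0.001 -1.   ] jaw az 84.06 q7 1.22
shift [0.0484 0.0262 0.0101]
turn about tool x (rad) 0.0011
turn about tool x (rad) -3.1405
turn about tool x (rad) 3.1426
turn about tool x (rad) -6.2821
[-0.60356623 -1.32921891 -0.92834978] [-0.02577753  0.03276431 -0.01191888] 0.12947784886605238
```

View pics/s4c.png

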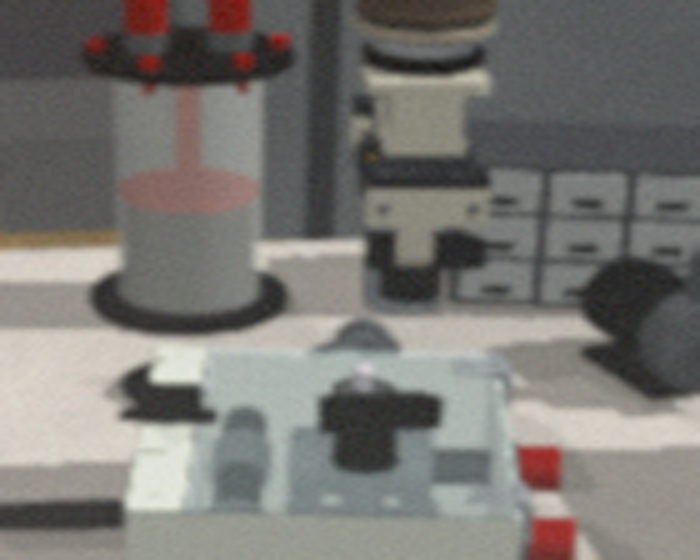

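The side view shows the handle level in the jaws at crop (415,270), nose towards +x. I'll line it up over the stem with about 11 mm of clearance.

Call:
move_arm:
  steps: "0 0.013 0.005 0 255; 0 0.026 0.01 0 255; 0.02 0.026 0.01 0 255; 0.04 0.026 0.01 0 255; 0.06 0.026 0.01 0 255; 0.06 0.026 0.01 0 255; 0.06 0.026 0.01 0 255"

```text
clock: 11.65
position: [0.5741, 0.1973, 0.1785]
ee_rot: [-1.132, 1.258, 1.134]
force: [-0.1, -0.4, 0.2]
width: 0.126
```

Run:
```python
from goto import *
go((.5747,.1969,.178),84); s=arm.observe();print(s['force'],s['ft_torque'],s['width'])
L=[arm.get_image('side') for _ in range(6)]
d=dict(L[0]); d['img']=np.mean([x['img'].astype(float) for x in L],0)
z=np.array([x['z_map'] for x in L]); z[z==0]=np.nan; d['z_map']=np.nan_to_num(np.nanmedian(z,0))
np.savez('hang_side.npz',**{k:np.asarray(v) for k,v in d.items()})
np.set_printoptions(linewidth=250)
W=cloud(d)
u,v=proj(d,(.5747,.197,.15)); print(u,v)
im=np.clip(d['img']*1.3,0,255).astype(np.uint8)
cv2.imwrite('pics/s5c.png',cv2.resize(im[120:220,240:350],None,fx=6,fy=6,interpolation=cv2.INTER_CUBIC))
snap('top','t5.png'); cv2.imwrite('pics/t5c.png',cv2.resize(load('top')['img'][130:270,160:290],None,fx=4,fy=4,interpolation=cv2.INTER_CUBIC))
```

```text
clock 11.65 pos [0.5741 0.1973 0.1785] x [-0.002 -0.001 -1.   ] jaw az 84.07 q7 1.196
shift [ 0.0005 -0.0006 -0.0004]
turn about tool x (rad) 0.0013
turn about tool x (rad) -3.1403
turn about tool x (rad) 3.1429
turn about tool x (rad) -6.2819
[-0.0585746  -0.35850831  0.1507767 ] [ 0.01293523 -0.02188229 -0.04282963] 0.12607067576945136
292.57765872443576 178.03099045259773
```

View pics/s5c.png

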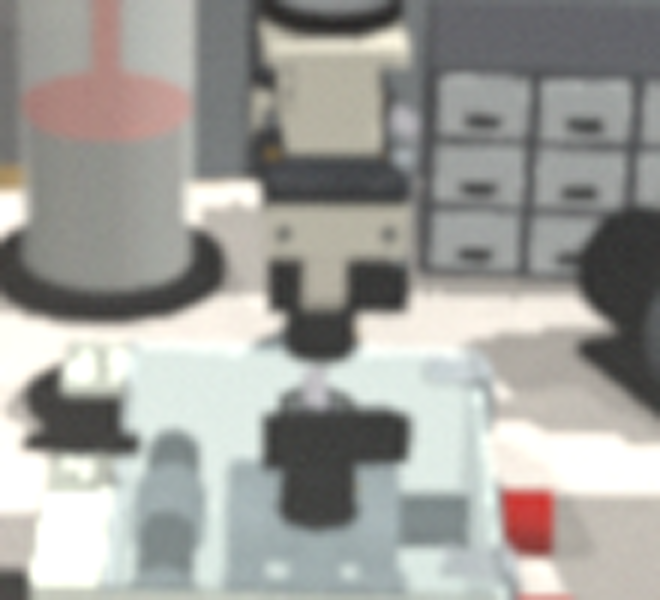

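View pics/t5c.png

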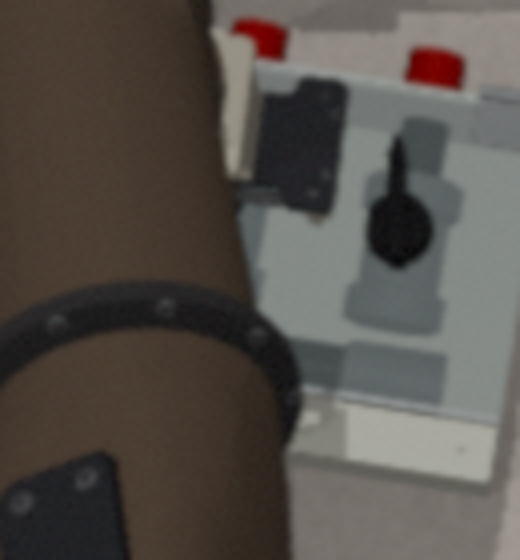

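The side view shows the held hub at crop (320,335), right over the stem tip at (315,383). I'll lower carefully and watch the force.

Call:
move_arm:
  steps: "0.003 -0.0005 -0.0003 0 255; 0.006 -0.0005 -0.0003 0 255; 0.008 -0.0005 -0.0003 0 255; 0.010 -0.0005 -0.0003 0 255; 0.012 -0.0005 -0.0003 0 255; 0.013 -0.0005 -0.0003 0 255; 0.013 -0.0005 -0.0003 0 255"
  squeeze: 45

```text
clock: 12.58
position: [0.5755, 0.1975, 0.1654]
ee_rot: [-1.133, 1.257, 1.133]
force: [-0.2, 0.1, -1.2]
width: 0.128
```

Run:
```python
from goto import *
go((.5747,.1969,.163),84); s=arm.observe();print(s['force'],s['ft_torque'],s['width'])
```

```text
clock 12.5833 pos [0.5755 0.1975 0.1654] x [-0. -0. -1.] jaw az 84.1 q7 1.202
shift [ 0.0024  0.0007 -0.0007]
turn about tool x (rad) 0.0018
turn about tool x (rad) -3.1398
turn about tool x (rad) 3.1434
turn about tool x (rad) -6.2814
[-0.2245701   0.07400397 -1.23476898] [-0.00280756  0.02886947 -0.00900417] 0.127974872124687
```

Call:
move_arm:
  steps: "0.001 0.0003 -0.0003 0 255; 0.002 0.0006 -0.0005 0 255; 0.003 0.0006 -0.0005 0 255; 0.004 0.0006 -0.0005 0 255; 0.004 0.0006 -0.0005 0 255"

```text
clock: 13.0
position: [0.575, 0.1971, 0.1616]
ee_rot: [-1.133, 1.256, 1.133]
force: [0.5, 0.4, -1.5]
width: 0.125
```

Run:
```python
from goto import *
go((.5747,.1969,.1487),84); s=arm.observe();print(s['force'],s['ft_torque'],s['width'])
```

```text
clock 13.0 pos [0.575  0.1971 0.1616] x [ 0.  0. -1.] jaw az 84.1 q7 1.203
shift [ 0.0129  0.0003 -0.0003]
turn about tool x (rad) 0.0018
turn about tool x (rad) -3.1398
turn about tool x (rad) 3.1434
turn about tool x (rad) -6.2814
[ 0.51841403  0.41439111 -1.49176664] [ 0.00922002 -0.13398759  0.06639291] 0.125315925673502
```

Call:
move_arm:
  steps: "0.001 0 0 0 255; 0.002 0 0 0 255; 0.003 0 0 0 255; 0.004 0 0 0 255; 0.005 0 0 0 255; 0.005 0 0 0 255"

```text
clock: 13.5
position: [0.575, 0.1971, 0.1565]
ee_rot: [-1.133, 1.256, 1.133]
force: [0.3, 0.4, -1.1]
width: 0.129
```

Run:
```python
from goto import *
go((.5747,.1969,.1487),84); s=arm.observe();print(s['force'],s['ft_torque'],s['width'])
```

```text
clock 13.5 pos [0.575  0.1971 0.1565] x [-0. -0. -1.] jaw az 84.1 q7 1.205
shift [ 0.0078  0.0003 -0.0003]
turn about tool x (rad) 0.0018
turn about tool x (rad) -3.1398
turn about tool x (rad) 3.1434
turn about tool x (rad) -6.2814
[ 0.33928537  0.44959188 -1.0609038 ] [-0.02854126 -0.1325888   0.00328117] 0.12850826019356826
```

Call:
move_arm:
  steps: "0.0015 0 0 0 255; 0.003 0 0 0 255; 0.0045 0 0 0 255; 0.006 0 0 0 255; 0.007 0 0 0 255; 0.007 0 0 0 255"

```text
clock: 14.0
position: [0.5751, 0.1971, 0.1495]
ee_rot: [-1.133, 1.256, 1.133]
force: [0.8, -0.8, -2.5]
width: 0.128
```

Run:
```python
from goto import *
go((.5747,.1969,.1487),84); s=arm.observe();print(s['force'],s['ft_torque'],s['width'])
```

```text
clock 14.0 pos [0.5751 0.1971 0.1495] x [-0. -0. -1.] jaw az 84.1 q7 1.208
shift [ 0.0008  0.0003 -0.0003]
turn about tool x (rad) 0.0018
turn about tool x (rad) -3.1398
turn about tool x (rad) 3.1434
turn about tool x (rad) -6.2814
[ 0.79962539 -0.76544855 -2.47357246] [ 0.04855634 -0.19886131 -0.0011765 ] 0.12823130776581496
```

Almost seated. I'll press down gently until the force shows the shoulder, with a firmer grip.

Call:
move_arm:
  steps: "0.0005 0 0 0 255; 0.001 0 0 0 255; 0.0015 0 0 0 255; 0.002 0 0 0 255; 0.002 0 0 0 255"
  squeeze: 60

```text
clock: 14.42
position: [0.5751, 0.1972, 0.1486]
ee_rot: [-1.133, 1.255, 1.133]
force: [-3.0, -1.3, 8.1]
width: 0.128
```

Call:
move_arm:
  steps: "0.0005 0 0 0 255; 0.001 0 0 0 255; 0.0015 0 0 0 255; 0.002 0 0 0 255; 0.002 0 0 0 255; 0.002 0 0 0 255"

```text
clock: 14.92
position: [0.5752, 0.1972, 0.1485]
ee_rot: [-1.132, 1.254, 1.133]
force: [-8.7, -2.9, 26.3]
width: 0.124
```

Run:
```python
from goto import *
go((.5747,.1969,.1487),84); s=arm.observe();print(s['force'],s['ft_torque'],s['width'])
snap('side','s6.png'); im=load('side')['img']
cv2.imwrite('pics/s6c.png',cv2.resize(im[120:240,220:350],None,fx=5,fy=5,interpolation=cv2.INTER_CUBIC))
s=arm.observe();print(s['force'],s['position'])
```

```text
clock 14.9167 pos [0.5752 0.1972 0.1485] x [ 0.001  0.002 -1.   ] jaw az 84.09 q7 1.209
shift [-0.0002  0.0005 -0.0004]
turn about tool x (rad) 0.0016
turn about tool x (rad) -3.14
turn about tool x (rad) 3.1432
turn about tool x (rad) -6.2816
[-8.74563969 -2.85137132 26.30427895] [-0.69647661  2.13703139  0.02611222] 0.12390361381885502
[-8.75055695 -2.850641   25.32608056] [0.57527468 0.19716217 0.14853531]
```

View pics/s6c.png

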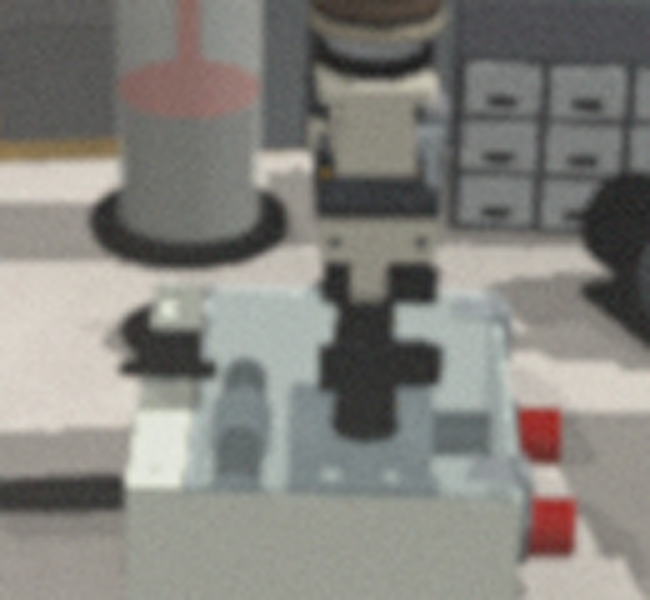

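The side view shows the handle down on the stem at crop (365,310), just behind the fitted handle. The turnbutton at (165,350) is still across the edge. Before handing in I'll check its height from depth and hold for a moment.

Call:
move_arm:
  steps: "0 0 0 0 255; 0 0 0 0 255; 0 0 0 0 255; 0 0 0 0 255"

```text
clock: 15.3
position: [0.5752, 0.1972, 0.1485]
ee_rot: [-1.132, 1.254, 1.133]
force: [-8.5, -2.5, 25.7]
width: 0.127
```

Run:
```python
from h import *
d=load('side'); W=cloud(d); g=d['img'].max(2)
f=(W[...,1]>.165)&(W[...,1]<.215)&(W[...,0]>.53)&(W[...,0]<.635)&(g<90)
for x0 in (.54,.55,.59,.60,.61):
    m=f&(abs(W[...,0]-x0)<.005); z=W[m][:,2]
    if len(z): print(x0,len(z),np.percentile(z,[2,50,98]).round(4))
s=arm.observe();print(s['clock'],s['force'],s['position'],s['width'])
```

```text
0.54 205 [0.2377 0.4078 0.4794]
0.55 101 [0.1494 0.3785 0.592 ]
0.59 42 [0.1193 0.1611 0.445 ]
0.6 77 [0.151  0.3716 0.4595]
0.61 92 [0.1496 0.3913 0.4673]
15.3 [-8.4501513  -2.52531054 25.72071245] [0.57524181 0.19721893 0.14853305] 0.12651901876021296
```

Run:
```python
from h import *
d=load('side'); W=cloud(d)
f=(W[...,1]>.165)&(W[...,1]<.215)&(W[...,2]<.185)&(W[...,2]>.11)
for x0 in (.545,.55,.60,.605,.61,.615,.62):
    m=f&(abs(W[...,0]-x0)<.003); z=W[m][:,2]
    if len(z): print(x0,len(z),z.min().round(4),z.max().round(4))
print(arm.sign_off())
```

```text
0.545 15 0.1167 0.1756
0.55 23 0.1144 0.1756
0.6 24 0.1151 0.1753
0.605 17 0.117 0.176
0.61 21 0.1138 0.1725
0.615 23 0.1157 0.1715
0.62 13 0.1159 0.1699
the job is handed in; nothing more can be done
None
```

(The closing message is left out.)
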